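Find the setter's block with the dragging bearing

ROBOT

A 6-joint arm with a two-finger parallel gripper is mounted at the origin on the work surface. World frame = base frame: x ahead of the robot, y to its left, z up, the work surface at z = 0. Lengths are in mm, angles in rad, forces in N, time in s.
With the tool pointing down it reaches from about 275 to 750 mm from the base axis. Payload 10.2 kg.
Tool frame: the origin (TCP) lies between the finger pads; the fingertips stand 17 mm ahead of it and the grasp point (between the pads) lies 2 mm behind it (tips_ahead is the distance from the TCP to the fingertips, in mm); z points along the fingers, y is the line along which they close (so a half turn about z gives the same grasp; the last joint's range is limited). The gripper opens to 85 mm and grips with 20 to 120 N. Pads are 22 mm wide; open, the fingers measure 114 mm over their backs; the gripper's body (76 mm by 85 mm) begins 54 mm behind the grasp point. The pads swing forward as they close: fully open they stand 13 mm farther back than shut.
Start: joints at [0.941, 0.313, 1.498, -0, 1.331, -0.223], TCP at [207.741, 482.157, 248.294] pointing down, gripper open.
Joint ranges: [-2.94, 2.94], [-0.97, 2.17], [0.19, 2.56], [-1.23, 4.37], [0.02, 3.11], [-2.88, 2.88]. Speed limits (rad/s): [2.39, 2.39, 3.01, 3.14, 3.14, 3.14].

INTERFACE

Orientations are given as a unit quaternion [w, x, y, z].
In Python, from rig import sense, capture, finish_job, boxes_of, tips_ahead gives the robot as it stands.
- The arm moves only by the tool drive_tool, never from a script. Its argument "commands" is text: rows parted by semicolons, each of 7 numbers parted by spaces: the shift along the world's x, y, z in units of 0.1 m (1.0 is 0.1 m), then the turn, a rotation vector about the world's x, y, z in units of pi/4 rad (1.0 is pi/4 rad), then the opening in per cent of the stroke, from 0 (shut) to 100 (fully open). A call has 1 to 20 rows; each row shifts and turns the commanded pose from where the row before left it; what a row does not reach is not made up. A row lasts 1/12 s, in which the tool goes at most 41.7 mm and 7.16 degrees, less where a joint would pass 70% of its speed; a pose out of reach is approached as far as the arm can. A call with a number of a shift or a turn outside -1 to 1 is refused whole. A call with a gripper value outside its range is refused whole. The fingers move at their own pace and stop on an object; "force" is the grip in N (left out, the last holds). Time passes only in rows, so rows that do not move let the fingers close. It gives the time, the measured TCP pose, the force, the opening and the grip force at its end, in the units of the state.
- sense(): the state, without advancing time (a new reading comes with each control period).
- capture(name): name is "scene" or "top" or "wrist"; returns a dict with "pixels" (420x560x3 uint8, blue, green, red), "fov_y" (degrees; the focal length in pixels is half the picture's height over the tangent of half this angle, whatever the lens; pixels are square), "cx", "cy" (the principal point, pixels), "position" and "attitude" of the camera in the world; the wrist camera has in their place "tool_from_camera" (4x4, takes a point from camera to tool coordinates, whose origin is the TCP and whose axes are the flange's). Camera axes: x right, y down, z forward; pixel columns grow to the right and rows downward; lengths in mm; the calibration is good to about 2 mm. A picture is of the moment at which its call begins: read the wrist's pose just before it. There is no depth.
- finish_job(): hands the job in; it is judged then, once.
Trained networks look in a picture, given as the dict that the camera call returned (one of the last four; its "shot" number tells which), for a name from the list of things; names that differ only in an ending like _2 or _b are one class to them, and where a whole thing is asked for, a point or a joint stands for the part that bears it (a point fixed in the world has none). Each returns a list of dicts, best first, with "confidence" (0 to 1); they miss things now and then, are a little off and sometimes report something else, mostly with a low value. They report only what shows in the picture. A call takes as long as a camera call. They do not tell look-alikes from the thing itself.
- boxes_of(picture, name): "position" ([column, row] in pixels, amid what is visible of it).
The state is a dict: "time_s": time; "joints": joint angles; "dq": joint speeds; "tau": joint torques, N m; "eef_pos": TCP position; "ee_rot": TCP orientation; "force": force on the tool from outside, world axes, zero at the start; "wrist_torque": the same for the moment, N m; "grip_width": opening from 0.0 (shut) to 1.0 (fully open); "grip_force": force on a finger pad.
Only numpy, scipy, OpenCV 4.12 (cv2) and the standard library are available. Lean on these libraries where they do the work, as an engineer would, in place of code of your own. Each camera call takes 0.05 s, during which the arm holds its last target. There are 200 camera calls.

TASK

One of the two small setter's blocks on the bench has a dragging bearing. Find out which by spinning a head by hand where the block stands, an eighth of a turn or more (one or both of them). Then set the dragging block upright in the wooden tray for repair, without dropping it, and leave the freely turning one standing where it is.

Things in the scene. Friction and masses are not known exactly. Their poses are not given: they have to be found in the camera images.
- grip_a (a point): Setter's block a, loose, 0.77 kg: dark round foot 76 mm wide, 28 high; on it a steel head that turns on a vertical axis: a disc 64 mm wide (30 to 44 mm above the bench) with two jaws forming one bar 80 x 20 mm (44 to 76 mm above). Both blocks look alike; lifted by its bar it comes up whole. Point: on the axis in the bar, 60 mm above the foot's underside; x along the bar, y across (grasp across y), z up; turns with the head.
- grip_b (a point): Setter's block b, loose, 0.77 kg: dark round foot 76 mm wide, 28 high; on it a steel head that turns on a vertical axis: a disc 64 mm wide (30 to 44 mm above the bench) with two jaws forming one bar 80 x 20 mm (44 to 76 mm above). Both blocks look alike; lifted by its bar it comes up whole. Point: on the axis in the bar, 60 mm above the foot's underside; x along the bar, y across (grasp across y), z up; turns with the head.
- head_a (a joint): Turn of the head of block a in its foot, rad, within 0.05 of 0 at the start, growing anticlockwise from above, no stops. A sound bearing lets the head coast on for a second or more after a flick; a dragging one (about 0.03 N m) stops at once when let go.
- head_b (a joint): Turn of the head of block b in its foot, rad, within 0.05 of 0 at the start, growing anticlockwise from above, no stops. A sound bearing lets the head coast on for a second or more after a flick; a dragging one (about 0.03 N m) stops at once when let go.
- tray: Shallow open tray of light wood, fixed to the bench, 170 x 170 mm outside and 22 mm high, walls and floor 6 mm thick (inside 158 x 158 mm). Origin at the centre of its underside, x and y along its sides, z up. Empty at the start.
Not all that is in view belongs to the job. What is shaped like the part that bears grip_b but pink or yellow is not meant. Leave any turquoise look-alike of the part that bears grip_a alone.

How it is judged (in metres and radians):
On the way:
1. the head of at least one block has been turned by 0.7 rad or more either way, while both blocks stand upright within 40 mm of their starting places (((value of joint head_a above 0.7 rad or value of joint head_a below -0.7 rad) or (value of joint head_b above 0.7 rad or value of joint head_b below -0.7 rad)) and distance of each of grip_a, grip_b from where it was at the start of the episode below 0.04 m and angle between each of grip_a, grip_b's own z axis and vertical below 0.17 rad), for 0.1 s.
At the end, for the whole second after the job is handed in: The block whose bearing drags stands on the tray's floor, upright within 10 degrees, its axis within 55 mm of the tray's centre along each side (anywhere wholly inside the walls); the freely turning block is upright and within 40 mm of where it stood (x of grip_b in the frame of tray between -0.055 and 0.055 m and y of grip_b in the frame of tray between -0.055 and 0.055 m and z of grip_b in the frame of tray between 0.058 and 0.072 m and angle between each of grip_b, grip_a's own z axis and vertical below 0.17 rad and distance of grip_a from where it was at the start of the episode below 0.04 m); the robot touches nothing.
It fails at once if a block is dropped: let go while its foot is more than about 15 mm above what it should stand on (its point above 80 mm with no finger touching anything) (height (world z) of any of grip_a, grip_b above 0.08 m and contact force between the fingers and anything else below 0.2 N).
It also fails if it takes over 64 s, if anything falls off the work surface, if the arm or the gripper's body presses on something with over 40 N, if the wrist force passes 120 N, or if a joint passes its speed limit or range.

## Working session

There is one attempt and no reset: what is moved stays moved. The work goes in short steps, Python scripts to look and compute and a tool call to move; the robot and the scene stay as the last step left them, time stands still between calls to the robot, and variables do not carry over. Pictures are saved under pics/ and viewed, at most 10 in all, crops included, and the job is handed in when it is done.

Besides the shell and the picture viewer there is one more tool, called as name(argument=value, ...) on one line, values as JSON. drive_tool: Moves the arm, as the interface text tells. Shifts and turns lie within -1 to 1; 1 stands for 0.1 m of shift or pi/4 rad of turn. Its arguments: {"type":"object","properties":{"commands":{"type":"string"},"force":{"type":"number"}},"required":["commands"]}

```bash
mkdir -p pics
cat > h.py <<'E'
import numpy as np, cv2
from rig import *
from scipy.spatial.transform import Rotation as R
def rot(q): q=np.array(q,float); return R.from_quat(q[[1,2,3,0]]).as_matrix() if q.shape==(4,) else q
def K(p): return p["pixels"].shape[0]/2/np.tan(np.radians(p["fov_y"])/2)
def cam(p,s=None):
    if "tool_from_camera" in p:
        T=np.array(p["tool_from_camera"]); Rt=rot(s["ee_rot"])
        return Rt@T[:3,:3], Rt@T[:3,3]+np.array(s["eef_pos"])
    return rot(p["attitude"]), np.array(p["position"])
def world(p,uv,z,s=None):
    A,o=cam(p,s); d=A@np.array([(uv[0]-p["cx"])/K(p),(uv[1]-p["cy"])/K(p),1]); return o+d*(z-o[2])/d[2]
def pix(p,w,s=None):
    A,o=cam(p,s); c=A.T@(np.array(w)-o); return np.array([p["cx"]+K(p)*c[0]/c[2],p["cy"]+K(p)*c[1]/c[2]])
E
python3 - <<'E'
from h import *
ims=[]
for n in("scene","top"):
    p=capture(n); print(n,p["fov_y"],p["position"],p["attitude"],[k for k in p])
    for nm,z in(("grip_a",40),("tray",10)):
        for b in boxes_of(p,nm): print(nm,np.round(b["position"]),round(b["confidence"],2),np.round(world(p,b["position"],z)))
    cv2.imwrite(f"pics/{n}0.png",p["pixels"])
print(sense(),tips_ahead)
E
```

```text
scene 46.992084293663396 [1179.50099113   91.79040024  970.77720892] [-0.17849913  0.59682878  0.74878827 -0.22638373] ['pixels', 'fov_y', 'cx', 'cy', 'position', 'attitude', 'shot']
grip_a [196. 194.] 0.84 [ 568. -249.   40.]
grip_a [172. 237.] 0.8 [ 694. -265.   40.]
grip_a [138. 199.] 0.6 [ 613. -377.   40.]
grip_a [417. 203.] 0.58 [479. 264.  40.]
grip_a [415. 251.] 0.56 [609. 268.  40.]
tray [311. 212.] 0.94 [538.  25.  10.]
top 50.70815488247497 [404.76944495 -53.30362207 906.19116134] [-0.08667548  0.75120558 -0.65037167  0.07207093] ['pixels', 'fov_y', 'cx', 'cy', 'position', 'attitude', 'shot']
grip_a [457. 218.] 0.94 [ 614. -374.   40.]
grip_a [392. 232.] 0.86 [ 568. -249.   40.]
grip_a [138. 175.] 0.86 [610. 272.  40.]
grip_a [408. 175.] 0.81 [ 687. -271.   40.]
grip_a [132. 236.] 0.62 [485. 256.  40.]
tray [252. 232.] 0.67 [532.  26.  10.]
{'time_s': 0.3, 'joints': array([ 9.40612709e-01,  3.13071566e-01,  1.49793774e+00,  3.38723849e-05,
        1.33100070e+00, -2.23449995e-01]), 'dq': array([-0.00010525, -0.00295631, -0.00114981, -0.00119744, -0.00113208,
       -0.00101508]), 'tau': array([-8.00039179e-04, -4.11770618e+01, -2.59563518e+01, -2.33460805e-04,
        2.04735908e-03,  2.82786368e-05]), 'eef_pos': array([207.68132962, 482.09896038, 248.11677063]), 'ee_rot': array([-1.01360935e-04,  2.01971837e-01,  9.79391308e-01, -1.83143557e-04]), 'force': array([0.09837503, 0.60928799, 0.02789139]), 'wrist_torque': array([0.00325785, 0.01034651, 0.00118899]), 'grip_force': 0.0, 'grip_width': 1.0010929901128836} 17.0
```

Run:
```python
import cv2,numpy as np
a=cv2.imread("pics/top0.png"); 
cv2.imwrite("pics/v1.png",cv2.resize(a,(784,588)))
# close crops
c1=cv2.resize(a[130:280,340:500],(400,375),interpolation=3); c2=cv2.resize(a[130:280,70:230],(400,375),interpolation=3)
cv2.imwrite("pics/v2.png",np.hstack([c2,c1]))
```

```text
(no output)
```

View pics/v1.png

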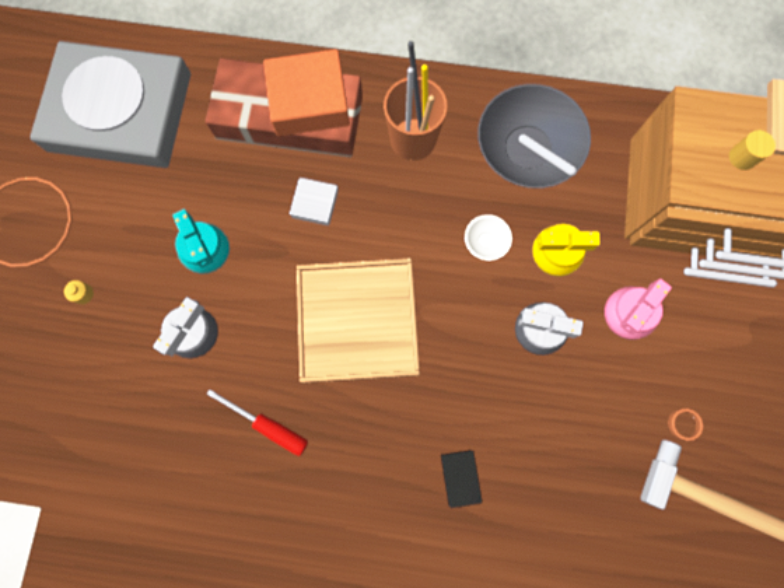

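View pics/v2.png

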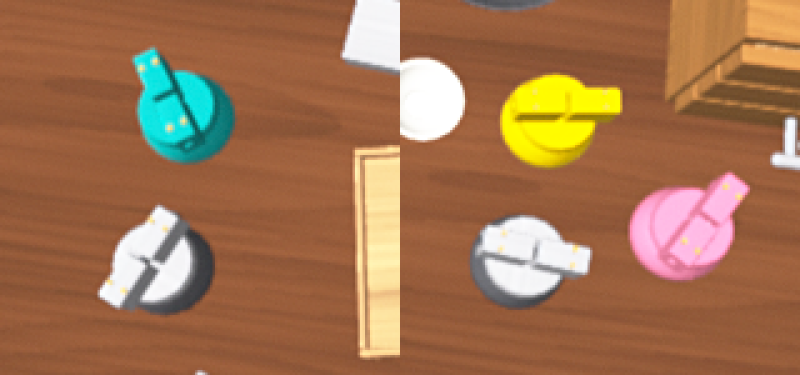

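Top view (v1/v2). Things that could be taken for the blocks, with their top-picture pixels:
- steel block on a dark foot, left: (132,236)
- steel block on a dark foot, right: (392,232)
- turquoise: (138,175)
- yellow: (408,175)
- pink: (457,218)

By the description I choose the two steel/dark blocks, and the close crop confirms them. The tray is at (252,232).

Run:
```python
from h import *
p=capture("top")
for nm,a,b in(("L",(115.2,248.8),(136,216)),("R",(373.2,226),(415.2,234.8))):
    A,B=world(p,a,76),world(p,b,76); d=B-A
    print(nm,np.round((A+B)/2),np.linalg.norm(d).round(),"bar deg",np.degrees(np.arctan2(d[1],d[0])).round(1))
# tray corners from v1 (scale 1.4)
print([np.round(world(p,(u/1.4,v/1.4),22)) for u,v in((297,263),(411,260),(418,375),(299,381))])
```

```text
L [488. 257.  76.] 72.0 bar deg -20.6
R [ 564. -245.   76.] 80.0 bar deg -93.9
[array([609., 121.,  22.]), array([638., -45.,  22.]), array([473., -77.,  22.]), array([441.,  87.,  22.])]
```

drive_tool(commands="0.28 -0.225 -0.05 0 0 0 100;0.28 -0.225 -0.05 0 0 0 100;0.28 -0.225 -0.05 0 0 0 100;0.28 -0.225 -0.05 0 0 0 100;0.28 -0.225 -0.05 0 0 0 100;0.28 -0.225 -0.05 0 0 0 100;0.28 -0.225 -0.05 0 0 0 100;0.28 -0.225 -0.05 0 0 0 100;0.28 -0.225 -0.05 0 0 0 100;0.28 -0.225 -0.05 0 0 0 100;0 0 0 0 0 0 100;0 0 0 0 0 0 100", force=30)

```text
time_s: 1.35
eef_pos: [488.5, 256.0, 197.7]
ee_rot: [-0.001, 0.203, 0.979, -0.0]
force: [0.2, 0.1, 1.5]
grip_width: 0.999
grip_force: 0.0
```

```bash
cat >> h.py <<'E'
def yaw(s): # closing line, deg
    y=rot(s["ee_rot"])[:,1]; return np.degrees(np.arctan2(y[1],y[0]))
E
python3 - <<'E'
from h import *
s=sense(); p=capture("wrist"); print(s["time_s"],s["eef_pos"],yaw(s),s["joints"].round(2))
for b in boxes_of(p,"grip_a"): print(b["position"],b["confidence"],world(p,b["position"],40,s).round())
im=p["pixels"].copy()
for d in(0,):
    for w in((488,257,76),): cv2.circle(im,tuple(int(x) for x in pix(p,w,s)),3,(0,0,255),-1); print(pix(p,w,s))
cv2.imwrite("pics/w1.png",im)
E
```

```text
1.35 [488.5474925  255.98892723 197.6675019 ] 66.53439764689588 [ 0.27  0.41  1.49  0.    1.24 -0.89]
[284.4, 191.6] 0.77 [490. 256.  40.]
[285.14076632 201.58392509]
```

View pics/w1.png

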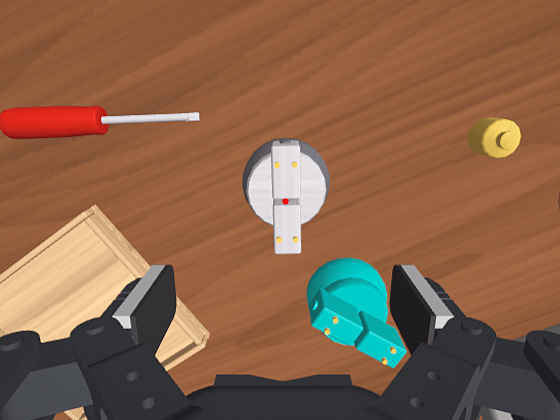

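Wrist view: the steel block is centred at (286,200), with its bar vertical in the image and so square to the closing line. The turquoise one at (350,310) is clear of the fingers.

drive_tool(commands="0 0 -0.35 0 0 0 100;0 0 -0.35 0 0 0 100;0 0 -0.35 0 0 0 100;0 0 -0.2 0 0 0 100;0 0 -0.06 0 0 0 100;0 0 0 0 0 0 15;0 0 0 0 0 0 15;0 0 0 0 0 0 15;0 0 0 0 0 0 15;0 0 0 0 0 0 15;0 0 0 0 0 0 15;0 0 0 0 0 0 15;0 0 0 0 0 0 15", force=25)

```text
time_s: 2.53
eef_pos: [488.5, 257.6, 68.3]
ee_rot: [0.001, 0.202, 0.979, 0.001]
force: [1.7, 4.6, 6.0]
grip_width: 0.226
grip_force: 33.4
```

drive_tool(commands="0 0 0 0 0 -0.155 15;0 0 0 0 0 -0.155 15;0 0 0 0 0 -0.155 15;0 0 0 0 0 -0.155 15;0 0 0 0 0 -0.155 15;0 0 0 0 0 -0.155 15;0 0 0 0 0 -0.155 15;0 0 0 0 0 -0.155 15;0 0 0 0 0 -0.155 60;0 0 0 0 0 -0.155 100;0 0 0.4 0 0 0 100;0 0 0.4 0 0 0 100")

```text
time_s: 3.53
eef_pos: [486.4, 256.6, 146.5]
ee_rot: [-0.001, 0.726, 0.688, -0.003]
force: [1.2, 0.3, 0.7]
grip_width: 0.789
grip_force: 0.0
```

Run:
```python
from h import *
s=sense(); print(s["time_s"],s["eef_pos"],yaw(s))
ims=[]
for i in range(16):
    s=sense();p=capture("wrist")
    if i in(0,2,5,15): ims.append(cv2.resize(p["pixels"],(400,300))); print(s["time_s"])
cv2.imwrite("pics/spin1.png",np.vstack([np.hstack(ims[:2]),np.hstack(ims[2:])]))
```

```text
3.5333 [486.36061632 256.57167079 146.51399798] -3.098601431756524
3.5333
3.6333
3.7833
4.2833
```

View pics/spin1.png

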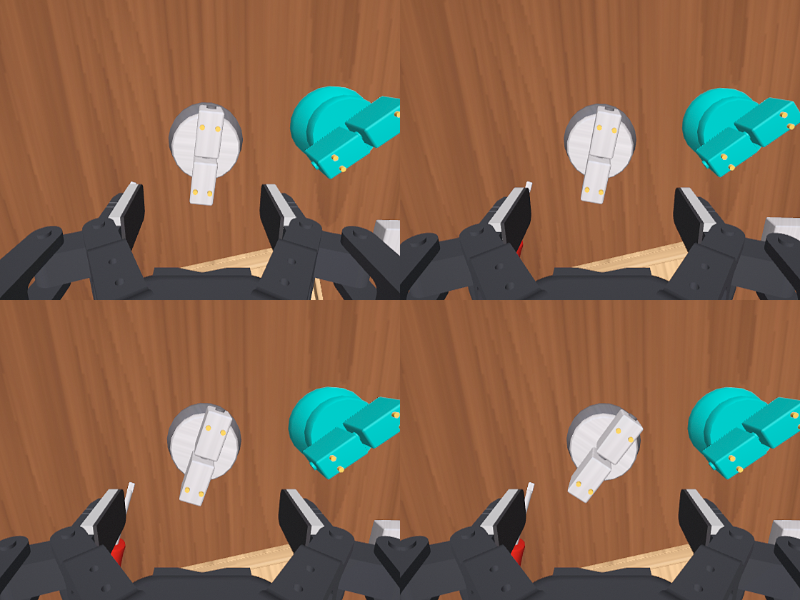

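The left head keeps turning: its bar goes from about 8° to 40° in 0.75 s with nothing touching it, so its bearing is sound. The dragging one should be the right block. I'll go there and confirm.

drive_tool(commands="0.055 -0.36 0.04 0 0 0 100;0.055 -0.36 0.04 0 0 0 100;0.055 -0.36 0.04 0 0 0 100;0.055 -0.36 0.04 0 0 0 100;0.055 -0.36 0.04 0 0 0 100;0.055 -0.36 0.04 0 0 0 100;0.055 -0.36 0.04 0 0 0 100;0.055 -0.36 0.04 0 0 0 100;0.055 -0.36 0.04 0 0 0 100;0.055 -0.36 0.04 0 0 0 100;0.055 -0.36 0.04 0 0 0 100;0.055 -0.36 0.04 0 0 0 100;0.055 -0.36 0.02 0 0 0 100;0.055 -0.34 0 0 0 0 100;0 0 0 0 0 0 100;0 0 0 0 0 0 100")

```text
time_s: 5.67
eef_pos: [564.5, -246.2, 196.7]
ee_rot: [-0.0, 0.727, 0.687, -0.0]
force: [0.2, 0.5, 0.8]
grip_width: 1.003
grip_force: 0.0
```

Run:
```python
from h import *
s=sense(); p=capture("wrist"); print(s["time_s"],s["eef_pos"],yaw(s),s["joints"].round(2))
for b in boxes_of(p,"grip_a"): print(b["position"],b["confidence"],world(p,b["position"],40,s).round())
print(pix(p,(564,-245,76),s), pix(p,(*s["eef_pos"][:2],76),s))
cv2.imwrite("pics/w2.png",p["pixels"])
```

```text
5.6667 [ 564.46232078 -246.24049418  196.67783717] -3.194982126210713 [-0.6   0.55  1.28  0.    1.31 -0.55]
[441.2, 201.5] 0.98 [ 691. -263.   40.]
[349.7, 332.1] 0.62 [ 617. -381.   40.]
[287.8, 193.2] 0.58 [ 568. -250.   40.]
[282.1901316  200.23390183] [282.94757907 201.90082267]
```

View pics/w2.png

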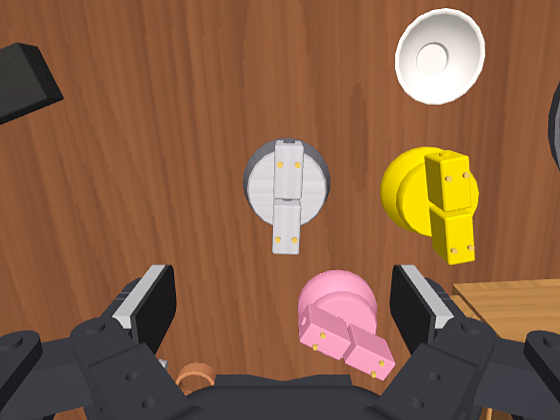

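The right steel block's bar is centred at (287,198), 4 px from the TCP's projection. I'll shift 3 mm in +x and 2 mm in +y, descend, grip and flick.

drive_tool(commands="0.03 0.02 -0.34 0 0 0 100;0 0 -0.35 0 0 0 100;0 0 -0.35 0 0 0 100;0 0 -0.2 0 0 0 100;0 0 -0.05 0 0 0 100;0 0 0 0 0 0 15;0 0 0 0 0 0 15;0 0 0 0 0 0 15;0 0 0 0 0 0 15;0 0 0 0 0 0 15;0 0 0 0 0 0 15;0 0 0 0 0 0 15;0 0 0 0 0 0 15")

```text
time_s: 6.85
eef_pos: [567.7, -243.1, 69.4]
ee_rot: [0.0, 0.726, 0.688, -0.0]
force: [-4.2, -0.4, 6.4]
grip_width: 0.234
grip_force: 26.3
```

drive_tool(commands="0 0 0 0 0 -0.155 15;0 0 0 0 0 -0.155 15;0 0 0 0 0 -0.155 15;0 0 0 0 0 -0.155 15;0 0 0 0 0 -0.155 15;0 0 0 0 0 -0.155 15;0 0 0 0 0 -0.155 15;0 0 0 0 0 -0.155 15;0 0 0 0 0 -0.155 60;0 0 0 0 0 -0.155 100;0 0 0.4 0 0 0 100;0 0 0.4 0 0 0 100")

```text
time_s: 7.85
eef_pos: [566.8, -242.3, 147.7]
ee_rot: [-0.002, 0.989, 0.149, -0.002]
force: [1.3, -1.1, 0.1]
grip_width: 0.79
grip_force: 0.0
```

Run:
```python
from h import *
s=sense(); print(s["time_s"],s["eef_pos"],yaw(s))
ims=[]
for i in range(16):
    s=sense();p=capture("wrist")
    if i in(0,2,5,15): ims.append(cv2.resize(p["pixels"],(400,300))); print(s["time_s"])
s=sense();print(yaw(s),pix(p,(*s["eef_pos"][:2],76),s)*400/560,s["eef_pos"],s["joints"].round(2))
cv2.imwrite("pics/spin2.png",np.vstack([np.hstack(ims[:2]),np.hstack(ims[2:])]))
```

```text
7.85 [ 566.81719615 -242.28264031  147.74167788] -72.85120824758211
7.85
7.95
8.1
8.6
-72.80370260241826 [200.74180643 161.49794806] [ 567.7267088  -242.83724391  148.1816077 ] [-0.59  0.6   1.33 -0.    1.21  0.68]
```

View pics/spin2.png

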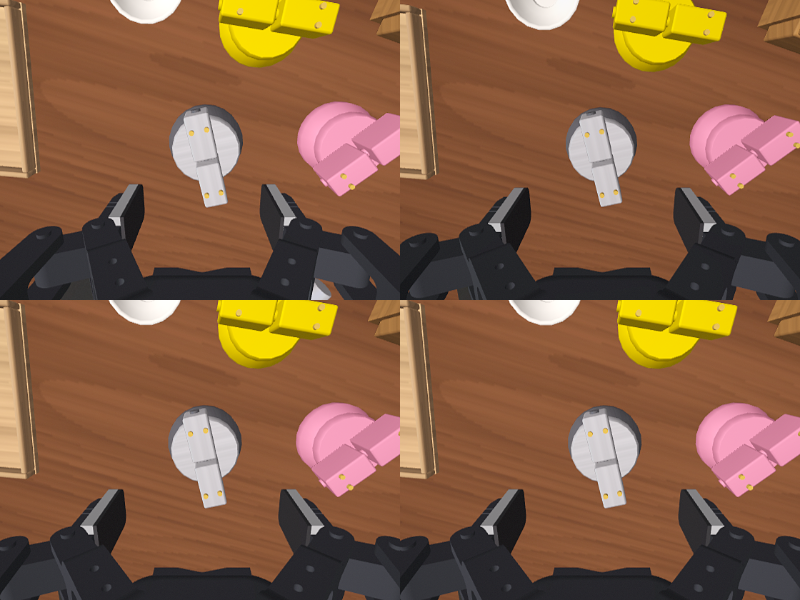

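The right head stands still after release (bar unchanged in all four frames from 7.85 to 8.6 s), so it is the dragging block. The bar is 10° anticlockwise of the tool, so I'll align, grip harder and lift.

drive_tool(commands="0.01 -0.02 -0.1 0 0 0.12 100;0 0 -0.3 0 0 0.115 100;0 0 -0.3 0 0 0 100;0 0 -0.1 0 0 0 100;0 0 0 0 0 0 100;0 0 0 0 0 0 15;0 0 0 0 0 0 15;0 0 0 0 0 0 15;0 0 0 0 0 0 15;0 0 0 0 0 0 15;0 0 0 0 0 0 15;0 0 0 0 0 0 15;0 0 0 0 0 0 15;0 0 0 0 0 0 15", force=70)

```text
time_s: 9.82
eef_pos: [569.0, -244.7, 69.2]
ee_rot: [0.0, 0.971, 0.24, 0.0]
force: [-1.1, 2.2, 5.7]
grip_width: 0.222
grip_force: 68.7
```

drive_tool(commands="0 0 0.03 0 0 0 10;0 0 0.05 0 0 0 10;0 0 0.08 0 0 0 10;0 0 0.1 0 0 0 10;0 0 0.1 0 0 0 10;0 0 0.1 0 0 0 10;0 0 0.08 0 0 0 10;0 0 0.04 0 0 0 10;0 0 0 0 0 0 10")

```text
time_s: 10.57
eef_pos: [569.1, -245.1, 127.6]
ee_rot: [0.001, 0.971, 0.24, 0.001]
force: [-0.1, -0.1, -7.5]
grip_width: 0.222
grip_force: 68.7
```

drive_tool(commands="-0.01 0.08 0 0 0 0 10;-0.015 0.14 0 0 0 0 10;-0.02 0.2 0 0 0 0 10;-0.025 0.24 0 0 0 0 10;-0.025 0.24 0 0 0 0 10;-0.03 0.24 0 0 0 0 10;-0.03 0.24 0 0 0 0 10;-0.03 0.24 0 0 0 0 10;-0.025 0.24 0 0 0 0 10;-0.025 0.24 0 0 0 0 10;-0.02 0.2 0 0 0 0 10;-0.02 0.17 0 0 0 0 10;-0.01 0.12 0 0 0 0 10;-0.005 0.08 0 0 0 0 10;0 0 0 0 0 0 10;0 0 0 0 0 0 10;0 0 0 0 0 0 10")

```text
time_s: 11.98
eef_pos: [539.9, 21.5, 126.2]
ee_rot: [0.0, 0.971, 0.24, -0.0]
force: [0.4, 0.1, -7.6]
grip_width: 0.22
grip_force: 68.9
```

Run:
```python
from h import *
s=sense(); print(s["eef_pos"])
a=capture("scene"); b=capture("top")
c=cv2.resize(a["pixels"][110:290,200:440],(400,300)); d=cv2.resize(b["pixels"][140:320,130:370],(400,300))
cv2.imwrite("pics/m1.png",np.hstack([c,d]))
```

```text
[539.85125145  21.45010593 126.24247265]
```

View pics/m1.png

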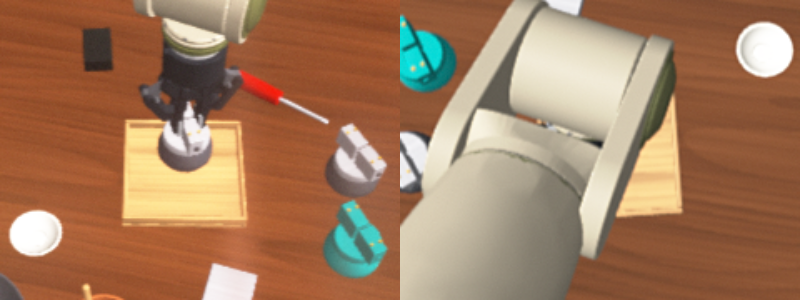

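The scene view shows the block upright in the grip over the tray, and it should come down near the middle. Lowering.

drive_tool(commands="0 0 -0.05 0 0 0 10;0 0 -0.1 0 0 0 10;0 0 -0.1 0 0 0 10;0 0 -0.1 0 0 0 10;0 0 -0.07 0 0 0 10;0 0 -0.04 0 0 0 10;0 0 -0.02 0 0 0 10;0 0 0 0 0 0 10;0 0 0 0 0 0 10")

```text
time_s: 12.83
eef_pos: [540.0, 22.2, 78.5]
ee_rot: [0.0, 0.971, 0.24, 0.0]
force: [0.2, 0.4, -7.8]
grip_width: 0.218
grip_force: 68.8
```

drive_tool(commands="0 0 -0.01 0 0 0 10;0 0 -0.01 0 0 0 10;0 0 -0.01 0 0 0 10;0 0 -0.005 0 0 0 10;0 0 0 0 0 0 10;0 0 0 0 0 0 10")

```text
time_s: 13.33
eef_pos: [539.9, 22.2, 75.2]
ee_rot: [0.0, 0.971, 0.24, 0.0]
force: [-1.9, 0.8, -0.6]
grip_width: 0.217
grip_force: 69.7
```

Force has gone from −7.8 to −0.6 N, so the tray is bearing the weight. Releasing and backing off.

drive_tool(commands="0 0 0 0 0 0 60;0 0 0 0 0 0 100;0 0 0 0 0 0 100;0 0 0 0 0 0 100;0 0 0 0 0 0 100;0 0 0.1 0 0 0 100;0 0 0.3 0 0 0 100;0 0 0.4 0 0 0 100;-0.1 0 0.4 0 0 0 100;-0.3 0 0.2 0 0 0 100;-0.4 0 0 0 0 0 100;-0.4 0 0 0 0 0 100;-0.4 0 0 0 0 0 100;-0.4 0 0 0 0 0 100;0 0 0 0 0 0 100;0 0 0 0 0 0 100")

```text
time_s: 14.67
eef_pos: [338.8, 22.2, 215.9]
ee_rot: [0.001, 0.971, 0.24, 0.001]
force: [0.8, 0.0, 0.5]
grip_width: 0.998
grip_force: 0.0
```

Run:
```python
from h import *
a=capture("scene"); b=capture("top")
for p in(a,b): print([(np.round(x["position"]),round(x["confidence"],2),world(p,x["position"],40).round()) for x in boxes_of(p,"grip_a")])
c=cv2.resize(a["pixels"][110:290,200:440],(400,300)); d=cv2.resize(b["pixels"][140:320,100:340],(400,300))
cv2.imwrite("pics/m2.png",np.hstack([c,d]))
```

```text
[(array([169., 236.]), 0.87, array([ 694., -272.,   40.])), (array([415., 252.]), 0.84, array([611., 268.,  40.])), (array([307., 199.]), 0.55, array([525.,  10.,  40.]))]
[(array([251., 224.]), 0.82, array([543.,  28.,  40.])), (array([140., 173.]), 0.79, array([616., 268.,  40.])), (array([458., 217.]), 0.68, array([ 616., -375.,   40.])), (array([405., 175.]), 0.62, array([ 687., -266.,   40.])), (array([134., 234.]), 0.59, array([491., 254.,  40.]))]
```

View pics/m2.png

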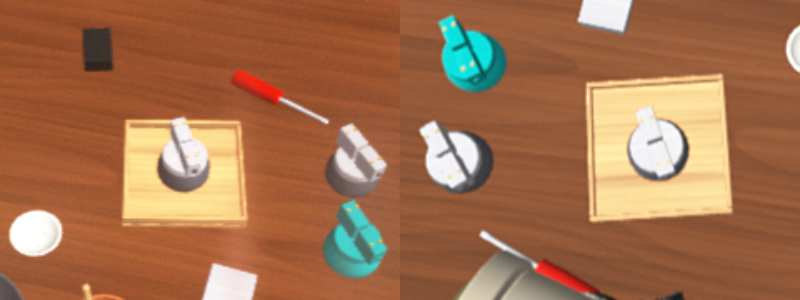

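The dragging block stands upright near the middle of the tray (right half, about (657,147)). The sound one stands where it was (about (458,160)), and the arm is clear.

```bash
python3 -c "
from rig import *
print(finish_job())"
```

```text
the job is handed in; nothing more can be done
None
```

The job is handed in with no verdict shown: the right-hand block's head stopped at once after a flick, so it now stands upright near the middle of the tray, while the left-hand block, whose head coasted on, stands where it was.

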